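Refit the scanner's mirror head on its three-ball mount

ROBOT

A 6-joint arm with a two-finger parallel gripper is mounted at the origin on the work surface. World frame = base frame: x ahead of the robot, y to its left, z up, the work surface at z = 0. Lengths are in m, angles in rad, forces in N, time in s.
With the tool pointing down it reaches from about 0.275 to 0.75 m from the base axis. Payload 10.2 kg.
Tool frame: the origin (TCP) lies on the centre line of the jaws, within the pads' length; the fingertips stand 17 mm ahead of it and the grasp point (between the pads) lies 2 mm behind it (tip_extent is the distance from the TCP to the fingertips, in m); z points along the fingers, y is the direction in which the jaws open and shut (so a half turn about z gives the same grasp; the last joint's range is limited). The gripper opens to 85 mm and grips with 20 to 120 N. Pads are 22 mm wide; open, the fingers measure 114 mm over their backs; the gripper's body (76 mm by 85 mm) begins 54 mm behind the grasp point. The pads swing forward as they close: fully open they stand 13 mm farther back than shut.
Start: joints at [1.022, 0.313, 1.498, -0, 1.331, -0.223], TCP at [0.168, 0.497, 0.248] pointing down, gripper open.
Joint ranges: [-2.94, 2.94], [-0.97, 2.17], [0.19, 2.56], [-1.23, 4.37], [0.02, 3.11], [-2.88, 2.88]. Speed limits (rad/s): [2.39, 2.39, 3.01, 3.14, 3.14, 3.14].

INTERFACE

Orientations are given as a unit quaternion [x, y, z, w].
In Python, from workcell import get_state, grab_frame, job_done, spot_in, silhouettes, place_of, tip_extent gives the robot as it stands.
- The arm moves only by the tool servo_tool, never from a script. Its argument "deltas" is a list of rows, each an object with "jaw": the closure, from 0 (fully open) to 1 (shut); "linear": the shift along the world's x, y, z in units of 0.12 m (1.0 is 0.12 m), a list of three; "turn": the turn about the world's z in units of 30 degrees (1.0 is 30 degrees). A call has 1 to 8 rows; each row shifts and turns the commanded pose from where the row before left it; what a row does not reach is not made up. A row lasts 1/10 s, in which the tool goes at most 50 mm and 8.59 degrees, less where a joint would pass 70% of its speed; a pose out of reach is approached as far as the arm can. A call with a number of a shift or a turn outside -1 to 1 is refused whole. A call with a gripper value outside its range is refused whole. The fingers move at their own pace and stop on an object; "force" is the grip in N (left out, the last holds). Time passes only in rows, so rows that do not move let the fingers close. It gives the time, the measured TCP pose, the force and the opening at its end, in the units of the state.
- get_state(): the state, without advancing time (a new reading comes with each control period).
- grab_frame(name): name is "scene" or "side" or "wrist"; returns a dict with "frame" (420x560x3 uint8, red, green, blue), "fx", "fy", "cx", "cy" (pixels), "R" (3x3) and "t" (3): a world point X has camera coordinates R X + t; the wrist camera has in their place "mount" (4x4, takes a point from camera to tool coordinates, whose origin is the TCP and whose axes are the flange's). Camera axes: x right, y down, z forward; pixel columns grow to the right and rows downward; lengths in m; the calibration is good to about 2 mm. A picture is of the moment at which its call begins: read the wrist's pose just before it. There is no depth.
- job_done(): hands the job in, once; it reports no verdict.
Trained networks look in a picture, given as the dict that the camera call returned (one of the last four; its "shot" number tells which), for a name from the list of things; names that differ only in an ending like _2 or _b are one class to them, and where a whole thing is asked for, a point or a joint stands for the part that bears it (a point fixed in the world has none). Each returns a list of dicts, best first, with "p" (0 to 1); they miss things now and then, are a little off and sometimes report something else, mostly with a low value. They report only what shows in the picture. A call takes as long as a camera call. They do not tell look-alikes from the thing itself.
- spot_in(picture, thing): "location" ([column, row] in pixels, amid what is visible of it).
- silhouettes(picture, thing): "region" (420x560 bool, what is visible of it) and "location" ([column, row] in pixels, amid what is visible of it).
- place_of(picture, thing): "location" ([column, row] in pixels: a listed point, or the origin of a listed thing).
The state is a dict: "clock": time; "q": joint angles; "qd": joint speeds; "joint_torque": joint torques, N m; "tcp_pos": TCP position; "eef_rot": TCP orientation; "ft_force": force on the tool from outside, world axes, zero at the start; "wrist_torque": the same for the moment, N m; "width": finger opening in m.
Only numpy, scipy, OpenCV 4.12 (cv2) and the standard library are available. Lean on these libraries where they do the work, as an engineer would, in place of code of your own. Each camera call takes 0.05 s, during which the arm holds its last target. There are 200 camera calls.

TASK

The label scanner's mirror head has been cleaned and waits on its timber stand: put it back on the scanner post, glass towards the scanner, and let go of it once it sits fully home and level on all three balls. The post was clamped at a height nobody measured, so go by feel: press the head straight down between the catch's two sprung rollers, gently and only as hard as the catch needs, and when the springs start to pull keep hold and ease it down onto the balls instead of letting it snap or drop. Keep off the glass and leave the other things on the bench where they are.

Things in the scene. Friction and masses are not known exactly. Their poses are not given: they have to be found in the camera images.
- mirror_grip (a point): Centre of the mirror head's black grip, the point to grasp: a fin 36 mm long (x), 18 mm thick (y), 50 mm high, its top 25 mm above this point; pinch it across its thickness (fingers along y). x points forwards to the glass, y left, z up. Head about 0.5 kg, centre of mass 11 mm in front of the grip's centre.
- mirror_plate (a point): Centre line of the head, at the underside of its aluminium plate, 55 mm below mirror_grip. The plate is 8 mm thick and reaches 50 mm behind, 72 mm in front and 56 mm to each side. Under it are three radial 90-degree vee grooves, 22 mm long, 20 mm wide at the mouth (11 mm below the plate), one for each ball of the mount: one in front, two behind.
- spear_point (a point): Lower point of the steel spear under the plate, 81 mm straight below mirror_grip: a bar 20 mm long in x, of diamond section with 45-degree sides, widest (21 mm over its corners in y) 10.5 mm above this point, on an 8 mm neck. It goes down between the two rollers of the mount's catch.
- glass: Mirror glass on the head, 50 x 80 mm, leaning at 45 degrees; origin: middle of its face; z: the face's normal (forwards and up). It is 49 mm in front of mirror_grip and 24 mm lower; its frame begins 23 mm in front of the grip's centre, its upper edge is 6 mm below mirror_grip. Not to be touched.
- stand: Timber stand on which the head starts: a 165 x 150 mm plywood board with two rails along x, 98 mm apart inside, 15 mm thick, whose tops are 43 mm above the bench; the head's plate lies on the rails, mirror_grip about 98 mm above the bench. Origin: centre of the underside. Fixed.
- mount: Foot of the scanner post: aluminium plate 130 x 110 x 10 mm bolted to the bench. Origin: centre of its underside, on the bench, straight below the axis of the catch. x points to the scanner (black box 134 to 190 mm from the axis, top at most 156 mm above the bench), y left, z up. Home, the head's axes are parallel to these and mirror_grip lies on the axis.
- post_socket (a point): Top of the post's socket, 42 mm above the bench on the catch's axis. The post carries the ball plate, 118 x 104 mm, and was clamped by hand: the ball plate's top lies anywhere from 58 to 86 mm above the bench. That height is not measured, it has to be felt. Home, mirror_grip is 72 mm above the ball plate's top: 130 to 158 mm above the bench.
- foot_front (a point): Front (+x) edge of the foot, on its top, 65 mm from the axis. The ball plate above has three 14 mm steel balls at x, y = (46, 0), (-24, 32), (-24, -32) mm from the axis, their tops 13 mm above it, and in the middle the catch: two sprung rollers, 10 mm across, 20 mm long in x, axes 8 mm above it, 8 mm clear between them at rest, over an open window.
- jaw_left (a joint): How far the catch's left (+y) roller is pushed out, m: 0 at rest, 0.0065 as the spear's corners pass, 0.0015 with the head home. Spring 4 N at rest, +0.4 N per mm. The spear meets the rollers 15 mm above home; push it on 9 mm with up to 10 N besides its weight until the corners pass (6.5 mm above home); then the springs pull it down with 10 N besides its weight.
- jaw_right (a joint): The same for the right (-y) roller, outwards positive.
- tape_roll_mid (a point): Bystander: centre of a cardboard tape roll, 76 mm across, 24 mm high.
- gauze_mid (a point): Bystander: centre of a roll of gauze standing on end, 58 mm across, 75 mm high.
- cleaner_mid (a point): Bystander: centre of a white bottle of lens cleaner, 42 mm across, 115 mm high.
- jar_mid (a point): Bystander: centre of a clear cup, 70 mm across, 75 mm high.
- pack_mid (a point): Bystander: centre of a white paper pack, 100 x 70 x 35 mm.
- dish_mid (a point): Bystander: centre of a steel instrument dish, 170 x 85 x 24 mm.
Things that resemble listed ones, but are neither listed nor needed, are in the scene too. Leave any blue or purple look-alike of the part that bears mirror_grip alone.

How it is judged:
At the end, for the whole second after the job is handed in: The head is home on the three balls, released and at rest: grip within 3 mm of the catch's axis, level within 0.025 rad, turned within 0.035 rad of the mount, glass towards the scanner, rollers closed over the spear (each out 0.6 to 2.6 mm; 1.5 mm when home) (horizontal distance between mirror_grip and mount below 0.003 m and angle between mirror_grip's own z axis and vertical below 0.025 rad and angle between the x axis of mirror_grip and the x axis of mount, either way round below 0.035 rad and x of glass in the frame of mount above 0.03 m and value of joint jaw_left between 0.0006 and 0.0026 m and value of joint jaw_right between 0.0006 and 0.0026 m and linear speed of glass below 0.01 m/s); the robot touches nothing.
It fails at once if the head is forced or knocked against the mount: their contact forces on balls and rollers together exceed 60 N (about 35 N of that is weight and springs when home) (contact force between mirror and mount above 60 N).
It fails at once if the head snaps or drops onto the balls: faster than 0.12 m/s while it spreads the rollers (linear speed of glass above 0.12 m/s and value of joint any of jaw_left, jaw_right above 0.001 m).
It fails at once if the glass is touched by the robot (contact force between any of the fingers, the arm and glass above 0.3 N).
It fails at once if a bystander is moved by more than 20 mm (distance of any of tape_roll_mid, gauze_mid, cleaner_mid, jar_mid, pack_mid, dish_mid from where it was at the start of the episode above 0.02 m).
It also fails if it takes over 64 s, if anything falls off the work surface, if the arm or the gripper's body presses on something with over 40 N, if the wrist force passes 120 N, or if a joint passes its speed limit or range.

## Working session

There is one attempt and no reset: what is moved stays moved. The work goes in short steps, Python scripts to look and compute and a tool call to move; the robot and the scene stay as the last step left them, time stands still between calls to the robot, and variables do not carry over. Pictures are saved under pics/ and viewed, about 8 in all and at most 12, crops included, and the job is handed in when it is done.

Besides the shell and the picture viewer there is one more tool, called after ">>>" by a JSON object that holds its "op" and its "data". servo_tool: Moves the arm, as the interface text tells. Its arguments: {"type":"object","properties":{"deltas":{"type":"array"},"force":{"type":"number"}},"required":["deltas"]}

```bash
mkdir -p pics; cat > h.py <<'E'
import numpy as np, cv2
from workcell import *
def save(p,n,crop=None,s=1):
    f=p["frame"][:,:,::-1]
    if crop: f=f[crop[1]:crop[3],crop[0]:crop[2]]
    cv2.imwrite("pics/"+n,cv2.resize(f,None,fx=s,fy=s,interpolation=cv2.INTER_CUBIC))
def ray(p,uv):
    d=np.array([(uv[0]-p["cx"])/p["fx"],(uv[1]-p["cy"])/p["fy"],1.])
    R=np.array(p["R"]);t=np.array(p["t"]); return -R.T@t, R.T@d
def atz(p,uv,z):
    o,d=ray(p,uv); return o+d*(z-o[2])/d[2]
def tri(a,ua,b,ub):
    A=[];B=[]
    oa,da=ray(a,ua);ob,db=ray(b,ub)
    s=np.linalg.lstsq(np.c_[da,-db],ob-oa,rcond=None)[0]
    P,Q=oa+s[0]*da,ob+s[1]*db
    return (P+Q)/2,np.linalg.norm(P-Q)
def wristcam(p,st):
    from scipy.spatial.transform import Rotation as Ro
    M=np.array(p["mount"]);T=np.eye(4);T[:3,:3]=Ro.from_quat(st["eef_rot"]).as_matrix();T[:3,3]=st["tcp_pos"]
    W=np.linalg.inv(T@M);p["R"]=W[:3,:3];p["t"]=W[:3,3];return p
E
python3 - <<'E'
from h import *
np.set_printoptions(precision=4,suppress=True)
s=get_state();print(s,tip_extent)
a=grab_frame("scene");b=grab_frame("side")
both=np.hstack([a["frame"],b["frame"]])
save(a,"s1.png",s=1.4);save(b,"d1.png",s=1.4)
for n in ["mirror_grip","mirror_plate","spear_point","glass","stand","mount","post_socket","foot_front"]:
    for nm,p in(("scene",a),("side",b)):
        print(n,nm,[(np.round(x["location"],1).tolist(),round(x["p"],2)) for x in place_of(p,n)][:4])
E
```

```text
{'clock': 0.0, 'q': array([ 1.0216,  0.3135,  1.4984,  0.    ,  1.331 , -0.2234]), 'qd': array([ 0.0005, -0.0007,  0.0004, -0.    , -0.0009, -0.0015]), 'joint_torque': array([ -0.0001, -41.2272, -25.9737,  -0.0002,   0.0043,   0.    ]), 'tcp_pos': array([0.1679, 0.4972, 0.2477]), 'eef_rot': array([ 0.1622,  0.9868, -0.0006, -0.0003]), 'ft_force': array([ 0.9919, -0.259 ,  0.2393]), 'wrist_torque': array([-0.0325,  0.0185,  0.0177]), 'width': 0.08521512230359556} 0.017
mirror_grip scene [([210.1, 194.2], 0.85), ([357.9, 200.8], 0.75), ([259.4, 158.8], 0.74), ([212.7, 114.1], 0.74)]
mirror_grip side [([386.4, 188.7], 0.88), ([270.0, 265.5], 0.71), ([328.4, 211.1], 0.64), ([282.3, 184.0], 0.45)]
mirror_plate scene [([210.9, 123.3], 0.89), ([211.5, 205.8], 0.85), ([259.4, 169.4], 0.64), ([358.4, 220.0], 0.62)]
mirror_plate side [([266.7, 274.8], 0.88), ([391.3, 200.6], 0.73), ([336.6, 223.6], 0.59), ([210.0, 258.7], 0.53)]
spear_point scene [([213.1, 212.6], 0.95), ([262.0, 170.3], 0.79), ([355.8, 227.2], 0.72), ([212.3, 127.3], 0.68)]
spear_point side [([266.6, 289.2], 0.87), ([330.2, 228.3], 0.85), ([395.8, 205.3], 0.71)]
glass scene [([262.1, 175.7], 0.89), ([215.6, 130.8], 0.83), ([205.9, 211.6], 0.79), ([342.5, 206.0], 0.53)]
glass side [([377.5, 195.4], 0.68), ([283.5, 265.6], 0.6), ([271.6, 185.3], 0.48)]
stand scene [([212.5, 217.6], 0.89)]
stand side []
mount scene [([237.5, 258.6], 0.71)]
mount side [([209.0, 262.2], 0.91), ([273.1, 185.7], 0.71)]
post_socket scene [([322.1, 273.3], 0.82)]
post_socket side [([210.9, 244.8], 0.7)]
foot_front scene [([307.1, 303.6], 0.57)]
foot_front side [([192.6, 245.9], 0.93)]
```

View pics/s1.png

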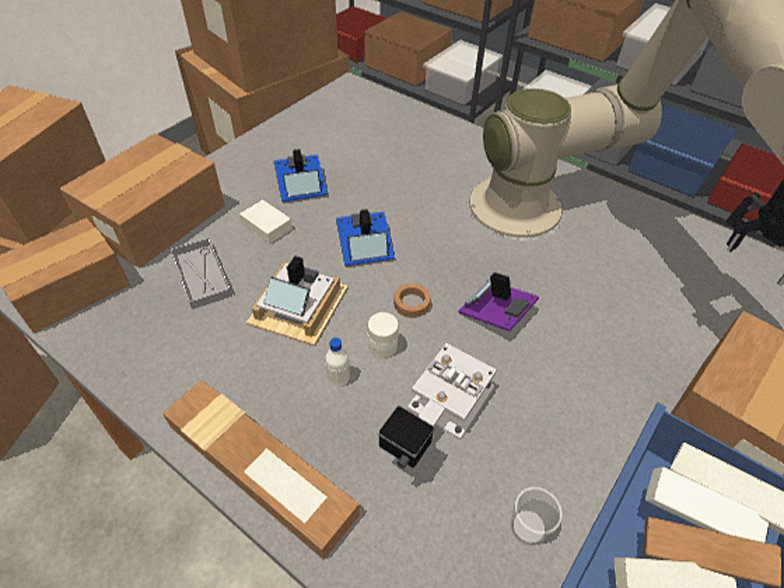

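View pics/d1.png

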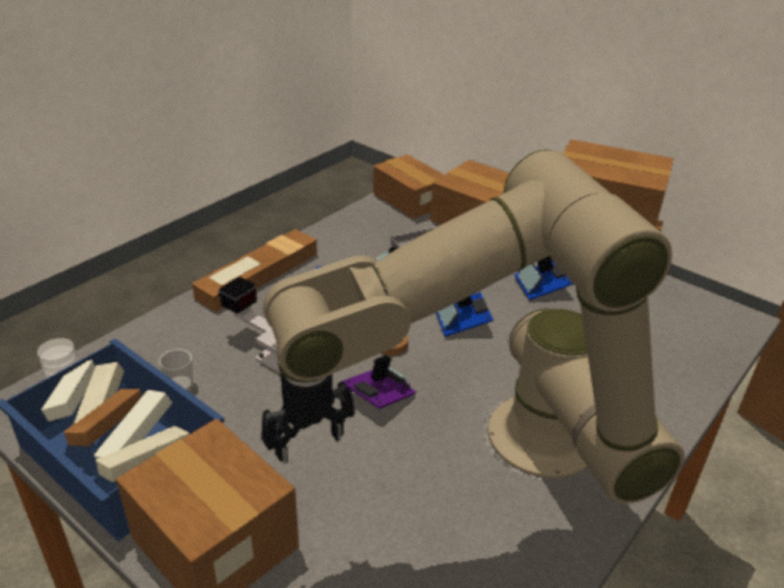

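Scene picture: the grey, aluminium-plated head sits on the timber stand, grip at (210,194). The look-alikes are blue at (213,114) and (259,159) and purple at (357,201). The first fits, being the only one grey and on timber. The mount is at about (325,272), with the scanner box at (290,312).

```bash
python3 - <<'E'
from h import *
np.set_printoptions(precision=4,suppress=True)
a=grab_frame("scene");save(a,"c1.png",(160,170,380,350),3.5)
for n,uv,z in [("grip",(210.1,194.2),.098),("plate",(211.5,205.8),.043),("spear",(213.1,212.6),.017),("glass",(205.9,211.6),.074),("stand",(212.5,217.6),0),
 ("sock",(322.1,273.3),.042),("front",(307.1,303.6),.01),("scanner top",(290,297),.15),("tape",(294,214),.012),("gauze",(274,239),.037),("bottle",(241,260),.057),("purple",(357.9,200.8),.055),("jar",(384,368),.037)]:
    print(n,atz(a,uv,z))
for n in ["mount","jaw_left","jaw_right","mirror_grip"]:
    for x in silhouettes(a,n)[:2]:
        m=x["region"];print(n,x["p"],x["location"],m.sum())
        if n!="mirror_grip":
            c=cv2.minAreaRect(np.argwhere(m)[:,::-1].astype(np.float32));print(c)
E
```

```text
grip [ 0.5635 -0.1955  0.098 ]
plate [ 0.5597 -0.2015  0.043 ]
spear [ 0.5607 -0.1978  0.017 ]
glass [ 0.6026 -0.1772  0.074 ]
stand [ 0.5662 -0.1974  0.    ]
sock [0.5527 0.17   0.042 ]
front [0.6292 0.1802 0.01  ]
scanner top [0.7072 0.1784 0.15  ]
tape [ 0.4163 -0.0138  0.012 ]
gauze [0.5393 0.0076 0.037 ]
bottle [ 0.6549 -0.0079  0.057 ]
purple [0.2936 0.1205 0.055 ]
jar [0.6664 0.4037 0.037 ]
mount 0.61 [312.6, 288.7] 3692
((312.5164489746094, 292.03460693359375), (50.02368927001953, 95.6305160522461), 38.04704284667969)
mount 0.57 [269.9, 239.3] 627
((273.5, 239.0), (32.0, 21.0), 90.0)
jaw_left 0.42 [328.2, 271.6] 92
((330.25, 271.75), (9.899494171142578, 10.60660171508789), 45.0)
jaw_right 0.58 [319.7, 266.9] 28
((320.7500305175781, 266.7500305175781), (3.535533905029297, 8.485280990600586), 45.0)
jaw_right 0.43 [308.0, 286.0] 3774
((312.50823974609375, 292.5606384277344), (49.79119873046875, 96.46827697753906), 37.26640319824219)
mirror_grip 0.91 [211.3, 126.0] 977
mirror_grip 0.72 [356.2, 216.9] 1280
```

View pics/c1.png

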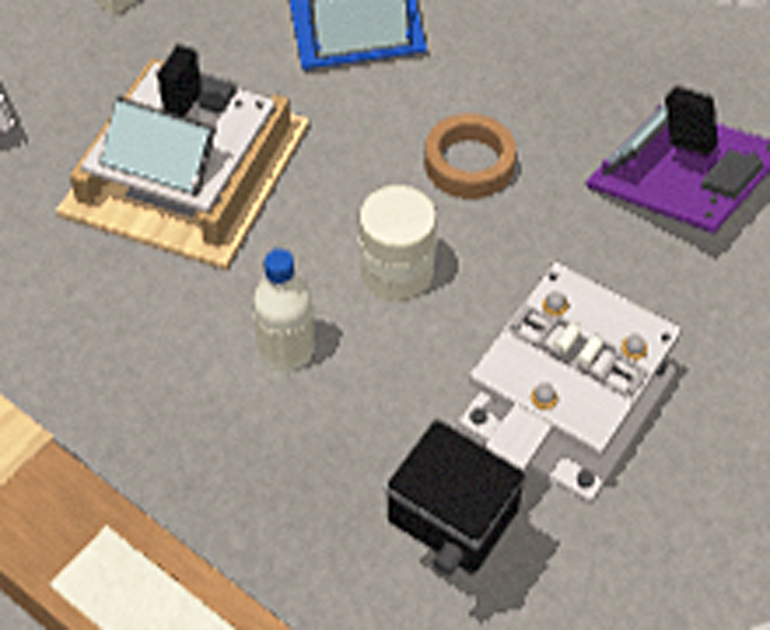

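The crop confirms it: the grey head on the timber rails is the one. The mount's front ball is in the direction of the scanner. I'll go over the mount for a wrist view first, since it's on the way.

>>> {"op": "servo_tool", "data": {"deltas": [{"jaw": 0,"linear": [0.28,-0.28,0.1],"turn": 0},{"jaw": 0,"linear": [0.28,-0.28,0.1],"turn": 0},{"jaw": 0,"linear": [0.28,-0.28,0.1],"turn": 0},{"jaw": 0,"linear": [0.28,-0.28,0.1],"turn": 0},{"jaw": 0,"linear": [0.28,-0.28,0.1],"turn": 0},{"jaw": 0,"linear": [0.28,-0.28,0.1],"turn": 0},{"jaw": 0,"linear": [0.28,-0.28,0.1],"turn": 0},{"jaw": 0,"linear": [0.28,-0.28,0.1],"turn": 0}]}}

```text
clock: 1.95
tcp_pos: [0.4379, 0.2269, 0.345]
eef_rot: [0.162, 0.987, 0.0, 0.0]
ft_force: [0.5, 1.5, -0.3]
width: 0.0854
```

>>> {"op": "servo_tool", "data": {"deltas": [{"jaw": 0,"linear": [0.25,-0.2,0],"turn": 0},{"jaw": 0,"linear": [0.25,-0.2,0],"turn": 0},{"jaw": 0,"linear": [0,0,0],"turn": 0},{"jaw": 0,"linear": [0,0,0],"turn": 0}]}}

```text
clock: 2.35
tcp_pos: [0.497, 0.1803, 0.344]
eef_rot: [0.163, 0.987, -0.0, -0.0]
ft_force: [-0.1, 0.5, -0.0]
width: 0.0851
```

```bash
python3 - <<'E'
from h import *
np.set_printoptions(precision=4,suppress=True)
s=get_state();p=wristcam(grab_frame("wrist"),s);print(s["tcp_pos"],s["eef_rot"],s["clock"])
o,d=ray(p,(p["cx"],p["cy"]));print("cam",o,d)
save(p,"w1.png",s=1.4)
Z=dict(mirror_grip=.098,mirror_plate=.043,spear_point=.017,glass=.074,stand=0,mount=0,post_socket=.042,foot_front=.01,jaw_left=.08,jaw_right=.08)
for n,z in Z.items():
    for x in place_of(p,n)[:2]: print(n,x["p"],np.round(x["location"],1),atz(p,x["location"],z))
E
```

```text
[0.497  0.1803 0.344 ] [ 0.1627  0.9867 -0.     -0.0004] 2.35
cam [0.4205 0.2063 0.4686] [ 0.3007 -0.103  -0.9482]
mirror_grip 0.9 [ 24.5 305.1] [ 0.5565 -0.1978  0.098 ]
mirror_plate 0.88 [208.   42.1] [0.3311 0.1498 0.043 ]
mirror_plate 0.63 [ 51. 283.] [ 0.5558 -0.1985  0.043 ]
spear_point 0.75 [217.7  45.7] [0.3334 0.1563 0.017 ]
glass 0.62 [ 64.5 322. ] [ 0.6089 -0.1849  0.074 ]
glass 0.58 [  0.2 160.8] [ 0.3766 -0.1373  0.074 ]
stand 0.55 [ 74.6 274.1] [ 0.5673 -0.194   0.    ]
mount 0.85 [284.6 198.4] [0.5551 0.1718 0.    ]
post_socket 0.92 [287.2 207.8] [0.5571 0.174  0.042 ]
post_socket 0.64 [171.5 232. ] [0.5387 0.0069 0.042 ]Traceback (most recent call last):
  File "<stdin>", line 8, in <module>
ValueError: it knows: cleaner_mid, dish_mid, foot_front, gauze_mid, glass, jar_mid, mirror_grip, mirror_plate, mount, pack_mid, post_socket, spear_point, stand, tape_roll_mid
```

View pics/w1.png

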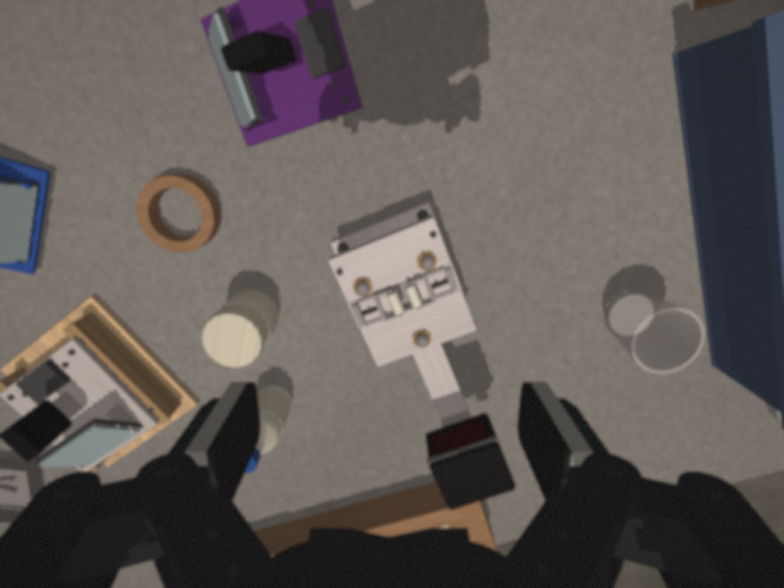

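```bash
cat > fitm.py <<'E'
from h import *
from scipy.optimize import least_squares
# model points (x,y,dz from plate top)
MB=np.array([[46,0,6],[-24,32,6],[-24,-32,6]])/1e3
def proj(p,X):
    c=X@np.array(p["R"]).T+np.array(p["t"]);return np.c_[p["fx"]*c[:,0]/c[:,2]+p["cx"],p["fy"]*c[:,1]/c[:,2]+p["cy"]]
def world(v,M):
    x,y,a,H=v;c,s=np.cos(a),np.sin(a);return np.c_[x+c*M[:,0]-s*M[:,1],y+s*M[:,0]+c*M[:,1],H+M[:,2]]
def fit(obs,v0,fixH=None):
    f=lambda v:np.concatenate([(proj(p,world(v,M))-uv).ravel() for p,M,uv in obs])
    r=least_squares(f,v0,loss="soft_l1");return r.x,np.abs(r.fun).mean(),r
E
python3 - <<'E'
from fitm import *
np.set_printoptions(precision=4,suppress=True)
s=get_state();p=wristcam(grab_frame("wrist"),s);a=grab_frame("scene")
uv=np.array([[421,338],[428,260],[362,287]])/1.4
x=fit([(p,MB,uv)],[.556,.172,0,.07]);print(x[:2])
ua=np.array([[544,396],[635,345],[556,302]])/3.5+[160,170]
x=fit([(a,MB,ua)],[.556,.172,0,.07]);print(x[:2])
C=np.array([[59,52,0],[59,-52,0],[-59,52,0],[-59,-52,0]])/1e3
v=fit([(p,MB,uv),(a,MB,ua)],[.556,.172,0,.07]);print(v[:2])
def sub(q,u): return cv2.cornerSubPix(cv2.cvtColor(q["frame"],cv2.COLOR_RGB2GRAY),u.astype(np.float32).reshape(-1,1,2),(4,4),(-1,-1),(3,50,.01))[:,0]
cp0=proj(p,world(v[0],C));ca0=proj(a,world(v[0],C));cp=sub(p,cp0);ca=sub(a,ca0)
print(np.c_[cp0,cp],np.c_[ca0,ca])
for o in ([(p,C,cp)],[(a,C,ca)],[(p,C,cp),(p,MB,uv)],[(p,C,cp),(p,MB,uv),(a,C,ca),(a,MB,ua)]): print(fit(o,v[0])[:2])
E
```

```text
(array([0.5536, 0.1769, 0.0615, 0.0649]), np.float64(0.4218343340428892))
(array([0.5605, 0.1796, 0.0625, 0.0728]), np.float64(0.1296533473812076))
(array([0.5543, 0.1768, 0.0619, 0.0628]), np.float64(0.3084752238711251))
[[340.046  234.6656 339.1625 235.4534]
 [269.345  260.6242 268.947  261.4496]
 [309.7888 153.9417 309.1441 155.2702]
 [234.1076 184.4967 234.145  185.6988]] [[331.8248 299.1187 330.9646 298.8067]
 [294.1129 277.2874 293.5529 276.6229]
 [354.7814 264.0968 354.7814 264.0968]
 [318.604  244.8503 317.7015 248.3589]]
(array([0.5562, 0.1756, 0.0617, 0.0606]), np.float64(0.08715566306382883))
(array([0.5499, 0.1732, 0.0578, 0.0535]), np.float64(0.7183293844281238))
(array([0.5557, 0.1759, 0.0617, 0.0608]), np.float64(0.3810270423116415))
(array([0.555 , 0.1761, 0.0609, 0.0626]), np.float64(0.5036172780212463))
```

>>> {"op": "servo_tool", "data": {"deltas": [{"jaw": 0,"linear": [0,-0.38,0],"turn": 0.25},{"jaw": 0,"linear": [0,-0.4,0],"turn": 0.25},{"jaw": 0,"linear": [0,-0.4,0],"turn": 0.25},{"jaw": 0,"linear": [0,-0.4,0],"turn": 0.25},{"jaw": 0,"linear": [0,-0.4,0],"turn": 0.25},{"jaw": 0,"linear": [0,-0.4,0],"turn": 0.25},{"jaw": 0,"linear": [0,-0.4,0],"turn": 0},{"jaw": 0,"linear": [0,-0.2,0],"turn": 0}]}}

```text
clock: 3.7
tcp_pos: [0.4967, -0.1734, 0.344]
eef_rot: [-0.217, 0.976, -0.0, -0.0]
ft_force: [-0.2, 0.5, 0.0]
width: 0.0852
```

>>> {"op": "servo_tool", "data": {"deltas": [{"jaw": 0,"linear": [0,0,-0.3],"turn": 0},{"jaw": 0,"linear": [0,0,-0.2],"turn": 0},{"jaw": 0,"linear": [0,0,0],"turn": 0},{"jaw": 0,"linear": [0,0,0],"turn": 0}]}}

```text
clock: 4.1
tcp_pos: [0.4974, -0.1701, 0.2852]
eef_rot: [-0.219, 0.976, -0.0, 0.0]
ft_force: [0.5, 0.3, -0.1]
width: 0.0849
```

```bash
python3 - <<'E'
from h import *
np.set_printoptions(precision=4,suppress=True)
s=get_state();p=wristcam(grab_frame("wrist"),s);print(s["tcp_pos"],s["eef_rot"],s["clock"],s["q"])
save(p,"w2.png",s=1.4)
Z=dict(mirror_grip=.098,mirror_plate=.043,spear_point=.017,glass=.074,stand=0)
for n,z in Z.items():
    for x in place_of(p,n)[:2]: print(n,x["p"],np.round(x["location"],1),atz(p,x["location"],z))
E
```

```text
[ 0.4974 -0.1701  0.2852] [-0.2186  0.9758 -0.0003  0.0003] 4.1 [-0.5526  0.2896  1.4322 -0.      1.4189 -2.5641]
mirror_grip 0.7 [325.9  22.4] [ 0.3494 -0.1953  0.098 ]
mirror_grip 0.63 [226.5 232.7] [ 0.5642 -0.1981  0.098 ]
mirror_plate 0.83 [237.5 210. ] [ 0.5561 -0.1962  0.043 ]
mirror_plate 0.81 [310.7  21.7] [ 0.3421 -0.2076  0.043 ]
spear_point 0.68 [306.4  19.9] [ 0.3367 -0.2127  0.017 ]
glass 0.75 [559.  138.3] [0.3346 0.0687 0.074 ]
glass 0.66 [227. 262.] [ 0.6086 -0.1831  0.074 ]
stand 0.55 [238.1 211.9] [ 0.5737 -0.1933  0.    ]
```

View pics/w2.png

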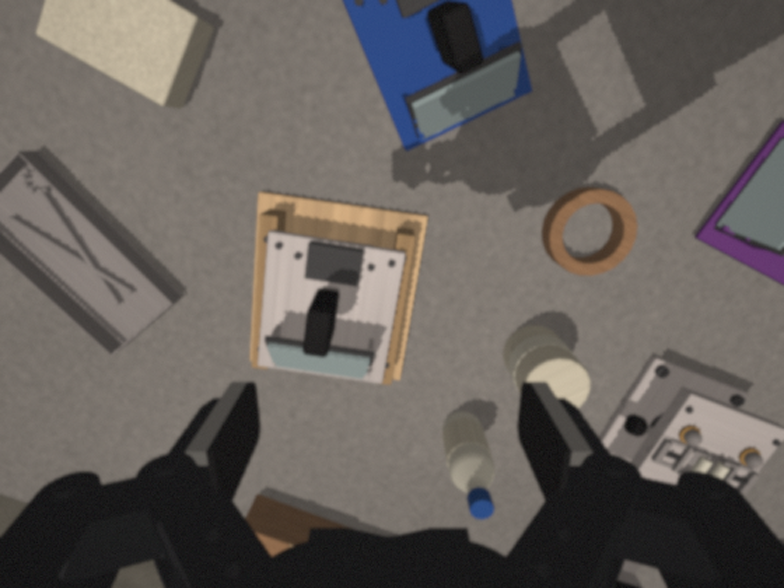

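Wrist picture: the head is on the stand, rear plate corners at (267,233) and (405,251) in the enlarged view, front ones at about (258,368) and (385,382), grip top at (323,292)–(320,355). I'll fit the pose from the plate corners.

```bash
python3 - <<'E'
from fitm import *
np.set_printoptions(precision=4,suppress=True)
s=get_state();p=wristcam(grab_frame("wrist"),s);a=grab_frame("scene")
C=np.array([[-50,-56,8],[-50,56,8],[72,56,8],[72,-56,8]])/1e3
u0=np.array([[267,233],[405,251],[384,382],[258,368]])/1.4
g=cv2.cvtColor(p["frame"],cv2.COLOR_RGB2GRAY)
u=cv2.cornerSubPix(g,u0.astype(np.float32).reshape(-1,1,2),(3,3),(-1,-1),(3,50,.01))[:,0]
print(np.c_[u0,u])
F=lambda M,uv:(lambda r:(r.x,np.abs(r.fun).mean()))(least_squares(lambda v:(proj(p,world([*v,.043],M))-uv).ravel(),[.56,-.195,.4],loss="soft_l1",f_scale=1.))
for k in ([0,1],[0,1,2],[0,1,2,3]):print(F(C[k],u[k]),F(C[k],u0[k]))
v=F(C,u)[0]; print(proj(p,world([*v,.043],C)))
# fin top silhouette: dark pixels
T=np.array([[x,y,80] for x in(-18,18) for y in(-9,9)])/1e3
print("fin top pred",proj(p,world([*v,.043],T))*1.4)
m=(g<45).astype(np.uint8); m[:, :]*=1
n,l,st,c=cv2.connectedComponentsWithStats(m)
for i in range(1,n):
    if st[i,4]>150 and 180<c[i][0]<280 and 190<c[i][1]<270: print(st[i],c[i])
crop=cv2.resize(p["frame"][150:290,160:320,::-1],None,fx=5,fy=5,interpolation=cv2.INTER_CUBIC)
for M in(C,T):
    for q in proj(p,world([*v,.043],M)): cv2.circle(crop,(int((q[0]-160+.5)*5),int((q[1]-150+.5)*5)),4,(0,0,255),-1)
cv2.imwrite("pics/w3.png",crop[:600] if 0 else cv2.resize(crop,(680,595)))
E
```

```text
[[190.7143 166.4286 191.4836 165.9422]
 [289.2857 179.2857 288.7362 180.6   ]
 [274.2857 272.8571 271.7455 273.2776]
 [184.2857 262.8571 184.7961 261.0402]]
(array([ 0.5598, -0.1962,  0.2892]), np.float64(0.4524049614634862)) (array([ 0.5591, -0.1956,  0.3089]), np.float64(0.16127053316129292))
(array([ 0.5597, -0.1973,  0.2799]), np.float64(0.7763039723398842)) (array([ 0.559 , -0.1963,  0.3026]), np.float64(0.44530544627357455))
(array([ 0.5592, -0.1968,  0.2827]), np.float64(0.9214264193518282)) (array([ 0.5591, -0.1964,  0.301 ]), np.float64(0.4312004335372137))
[[190.6787 164.9176]
 [289.5768 180.3769]
 [273.0845 274.4118]
 [183.4644 261.7135]]
fin top pred [[305.9701 308.2458]
 [332.4983 312.1899]
 [300.8139 355.9324]
 [326.41   359.6049]]
[217 207  24  46 792] [229.     230.0568]
```

View pics/w3.png

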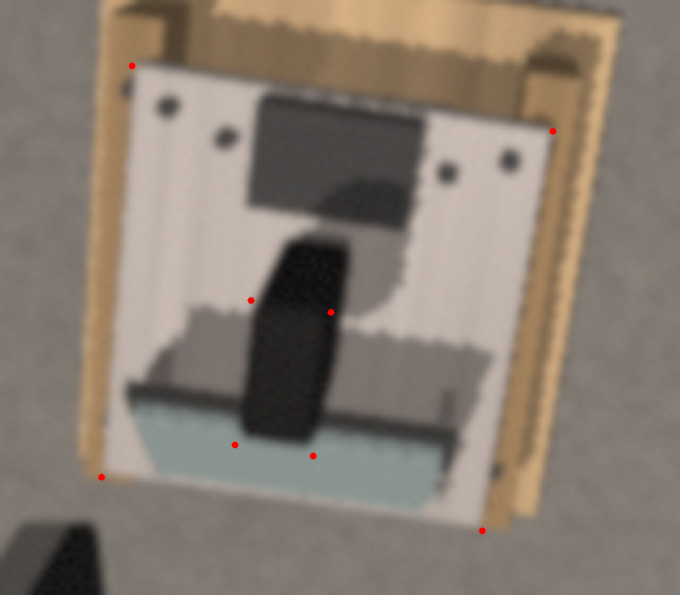

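Fit: grip at about (0.559, -0.196), yaw about 0.295 rad, z 0.098. Next: align, descend and grasp.

>>> {"op": "servo_tool", "data": {"deltas": [{"jaw": 0,"linear": [0.257,-0.104,0],"turn": -0.14},{"jaw": 0,"linear": [0.257,-0.104,0],"turn": -0.14},{"jaw": 0,"linear": [0,0,-0.35],"turn": 0},{"jaw": 0,"linear": [0,0,-0.35],"turn": 0},{"jaw": 0,"linear": [0,0,-0.2],"turn": 0},{"jaw": 0,"linear": [0,0,0],"turn": 0},{"jaw": 0,"linear": [0,0,0],"turn": 0}]}}

```text
clock: 5.2
tcp_pos: [0.5593, -0.1953, 0.1775]
eef_rot: [-0.146, 0.989, -0.0, 0.0]
ft_force: [0.5, 0.1, 0.8]
width: 0.0854
```

```bash
python3 - <<'E'
from h import *
s=get_state();p=wristcam(grab_frame("wrist"),s);print(s["tcp_pos"],s["eef_rot"],s["clock"],s["q"])
save(p,"w4.png",s=1.4)
for n,z in dict(mirror_grip=.098,glass=.074).items():
    for x in place_of(p,n)[:2]: print(n,x["p"],np.round(x["location"],1),atz(p,x["location"],z))
E
```

```text
[ 0.55926432 -0.19526098  0.17748057] [-1.46443619e-01  9.89218821e-01 -3.93600106e-04  4.85245071e-04] 5.2 [-5.33520367e-01  5.18692050e-01  1.38482356e+00 -1.32571164e-06
  1.23682743e+00 -2.39826065e+00]
mirror_grip 0.9 [274.1 229. ] [ 0.56113972 -0.1977964   0.098     ]
glass 0.67 [273.7 272.6] [ 0.60628205 -0.18490406  0.074     ]
```

View pics/w4.png

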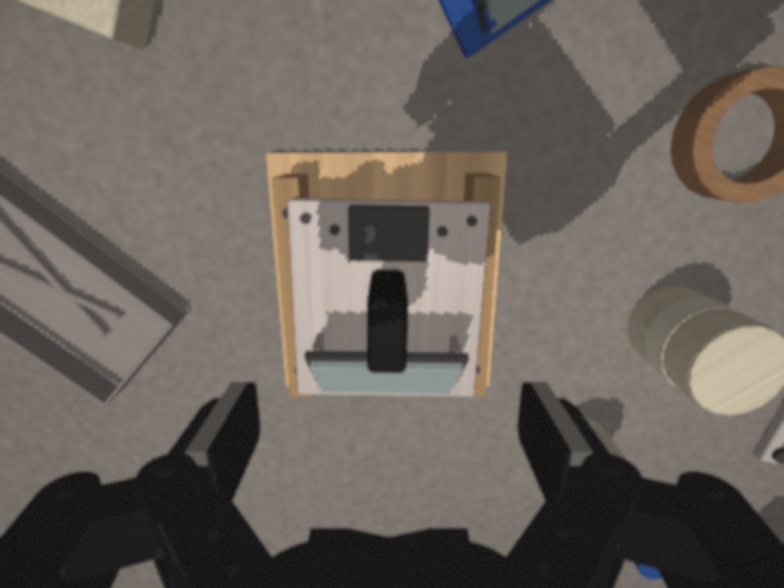

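Wrist picture: the fin, at (387,320), is centred between the fingers (centre 388), and the plate edge is square to the image. Descending and closing.

>>> {"op": "servo_tool", "data": {"deltas": [{"jaw": 0,"linear": [0.01,0,-0.3],"turn": 0},{"jaw": 0,"linear": [0,0,-0.25],"turn": 0},{"jaw": 0,"linear": [0,0,-0.12],"turn": 0},{"jaw": 0,"linear": [0,0,0],"turn": 0},{"jaw": 0.5,"linear": [0,0,0],"turn": 0},{"jaw": 0.7,"linear": [0,0,0],"turn": 0},{"jaw": 1,"linear": [0,0,0],"turn": 0},{"jaw": 1,"linear": [0,0,0],"turn": 0}], "force": 60}}

```text
clock: 6.15
tcp_pos: [0.5603, -0.1952, 0.0967]
eef_rot: [-0.146, 0.989, -0.0, 0.001]
ft_force: [-0.2, 0.8, 0.8]
width: 0.0283
```

>>> {"op": "servo_tool", "data": {"deltas": [{"jaw": 1,"linear": [0,0,0],"turn": 0},{"jaw": 1,"linear": [0,0,0],"turn": 0},{"jaw": 1,"linear": [0,0,0],"turn": 0},{"jaw": 1,"linear": [0,0,0],"turn": 0}], "force": 60}}

```text
clock: 6.55
tcp_pos: [0.5604, -0.1953, 0.0966]
eef_rot: [-0.146, 0.989, -0.001, 0.001]
ft_force: [-0.1, -0.3, 5.3]
width: 0.0174
```

>>> {"op": "servo_tool", "data": {"deltas": [{"jaw": 1,"linear": [0,0,0.05],"turn": 0},{"jaw": 1,"linear": [0,0,0.15],"turn": 0},{"jaw": 1,"linear": [0,0,0.25],"turn": 0},{"jaw": 1,"linear": [0,0,0.3],"turn": 0},{"jaw": 1,"linear": [0,0,0.3],"turn": 0},{"jaw": 1,"linear": [0,0,0.3],"turn": 0},{"jaw": 1,"linear": [0,0,0],"turn": 0},{"jaw": 1,"linear": [0,0,0],"turn": 0}], "force": 80}}

```text
clock: 7.35
tcp_pos: [0.5595, -0.1947, 0.2563]
eef_rot: [-0.146, 0.989, 0.001, -0.001]
ft_force: [-0.2, 0.3, -6.5]
width: 0.0168
```

```bash
python3 - <<'E'
from h import *
s=get_state();p=wristcam(grab_frame("wrist"),s);print(s)
save(p,"w5.png",s=1.4)
M=np.array(p["mount"]);print(M)
E
```

```text
{'clock': 7.35, 'q': array([-5.32437595e-01,  4.59931945e-01,  1.26614574e+00,  7.52918280e-05,
        1.41818365e+00, -2.39716268e+00]), 'qd': array([-0.00194917,  0.02942265,  0.03751502, -0.00120865, -0.00214497,
       -0.00128285]), 'joint_torque': array([ 1.23430733e-01, -5.57620096e+01, -3.14871454e+01,  4.25495300e-02,
        1.19587180e-02,  1.25079157e-03]), 'tcp_pos': array([ 0.55950992, -0.19465471,  0.25628421]), 'eef_rot': array([-1.46430073e-01,  9.89220123e-01,  8.67341463e-04, -1.01467147e-03]), 'ft_force': array([-0.15721641,  0.26510185, -6.46857696]), 'wrist_torque': array([-0.01450214,  0.11228108,  0.02500158]), 'width': 0.016829176093685574}
[[-2.14610131e-04 -9.48059061e-01 -3.18094279e-01  8.10316451e-02]
 [ 9.99999778e-01 -2.81893611e-06 -6.66272798e-04 -5.72285953e-04]
 [ 6.30769276e-04 -3.18094351e-01  9.48058852e-01 -1.24552064e-01]
 [ 0.00000000e+00  0.00000000e+00  0.00000000e+00  1.00000000e+00]]
```

View pics/w5.png

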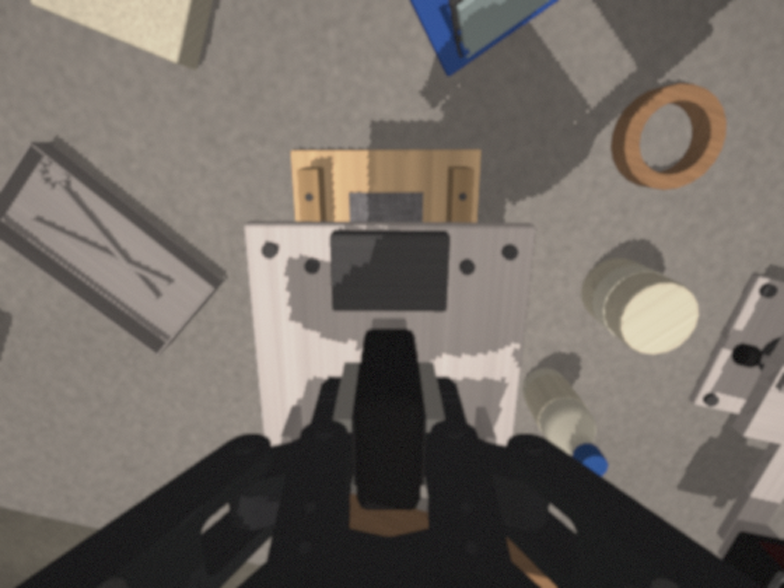

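Wrist picture: the head is held level in the jaws, rear plate corners at (245,225) and (533,226), symmetric about the centre at 389. Now its pose in the hand.

```bash
cat > hand.py <<'E'
from fitm import *
def hand(u0=np.array([[245,225],[533,226]])/1.4):
    s=get_state();p=wristcam(grab_frame("wrist"),s)
    g=cv2.cvtColor(p["frame"],cv2.COLOR_RGB2GRAY)
    u=cv2.cornerSubPix(g,u0.astype(np.float32).reshape(-1,1,2),(4,4),(-1,-1),(3,50,.01))[:,0]
    q=s["eef_rot"];yaw=2*np.arctan2(q[1],q[0])-np.pi
    T=s["tcp_pos"];M=np.array([[-50,-56,-47],[-50,56,-47]])/1e3
    f=lambda v:(proj(p,world([v[0],v[1],v[2],v[3]],M))-u).ravel()
    v=least_squares(f,[T[0],T[1],yaw,T[2]]).x   # grip x,y,yaw,z world assuming level
    d=v[:2]-T[:2];c,sn=np.cos(yaw),np.sin(yaw)
    f2=lambda w:(proj(p,world([w[0],w[1],w[2],T[2]+.0014],M))-u).ravel()
    v2=least_squares(f2,[*v[:3]]);d2=v2.x[:2]-T[:2]
    loc=lambda d:np.array([c*d[0]+sn*d[1],-sn*d[0]+c*d[1]])*1e3
    print("tcp",T,"yaw",yaw,"u",u.ravel());print("free z: grip",v,"local mm",loc(d),"dz",v[3]-T[2],"dyaw",v[2]-yaw)
    print("fixed z: grip",v2.x,"local mm",loc(d2),"dyaw",v2.x[2]-yaw,v2.fun)
    return p
if __name__=="__main__":
    np.set_printoptions(precision=4,suppress=True)
    hand()
E
python3 hand.py
```

```text
tcp [ 0.5592 -0.1945  0.2552] yaw 0.2939571617900367 u [174.6129 160.6616 381.3159 161.2937]
free z: grip [ 0.5588 -0.195   0.2902  0.2521] local mm [-0.5555 -0.2826] dz -0.0031251121759144906 dyaw -0.0037896831440846768
fixed z: grip [ 0.5582 -0.1952  0.2901] local mm [-1.1845 -0.3014] dyaw -0.0038307454979836786 [-2.7092  0.2688  2.7213  0.2934]
```

>>> {"op": "servo_tool", "data": {"deltas": [{"jaw": 1,"linear": [-0.06,0.1,0.1],"turn": -0.06},{"jaw": 1,"linear": [-0.06,0.25,0.1],"turn": -0.06},{"jaw": 1,"linear": [-0.06,0.3,0],"turn": -0.06},{"jaw": 1,"linear": [-0.06,0.3,0],"turn": -0.06},{"jaw": 1,"linear": [-0.06,0.3,0],"turn": -0.06},{"jaw": 1,"linear": [-0.06,0.3,0],"turn": -0.06},{"jaw": 1,"linear": [-0.06,0.3,0],"turn": -0.06},{"jaw": 1,"linear": [0,0.3,0],"turn": -0.03}]}}

```text
clock: 8.25
tcp_pos: [0.5082, 0.0645, 0.2801]
eef_rot: [-0.029, 1.0, 0.0, -0.002]
ft_force: [1.7, -0.4, -5.8]
width: 0.017
```

>>> {"op": "servo_tool", "data": {"deltas": [{"jaw": 1,"linear": [0,0.3,0],"turn": 0},{"jaw": 1,"linear": [0,0.3,0],"turn": 0},{"jaw": 1,"linear": [0,0.2,0],"turn": 0},{"jaw": 1,"linear": [0,0.1,0],"turn": 0},{"jaw": 1,"linear": [0,0,0],"turn": 0},{"jaw": 1,"linear": [0,0,0],"turn": 0}]}}

```text
clock: 8.85
tcp_pos: [0.5095, 0.1703, 0.2809]
eef_rot: [-0.029, 1.0, -0.0, -0.001]
ft_force: [-0.9, 0.1, -6.0]
width: 0.0169
```

```bash
python3 - <<'E'
from hand import *
np.set_printoptions(precision=4,suppress=True)
p=hand();save(p,"w6.png",s=1.4);a=grab_frame("scene");save(a,"s2.png",(220,150,420,350),3)
print(get_state()["clock"])
E
```

```text
tcp [0.5095 0.1703 0.2809] yaw 0.058078215312323156 u [174.0056 160.9939 381.7405 161.399 ]
free z: grip [0.5091 0.17   0.0561 0.2786] local mm [-0.3931 -0.3078] dz -0.002287205584198926 dyaw -0.0019351425570262315
fixed z: grip [0.5086 0.1699 0.0561] local mm [-0.9125 -0.3103] dyaw -0.00194048241044021 [-2.2262  0.2265  2.2232  0.2365]
8.95
```

View pics/w6.png

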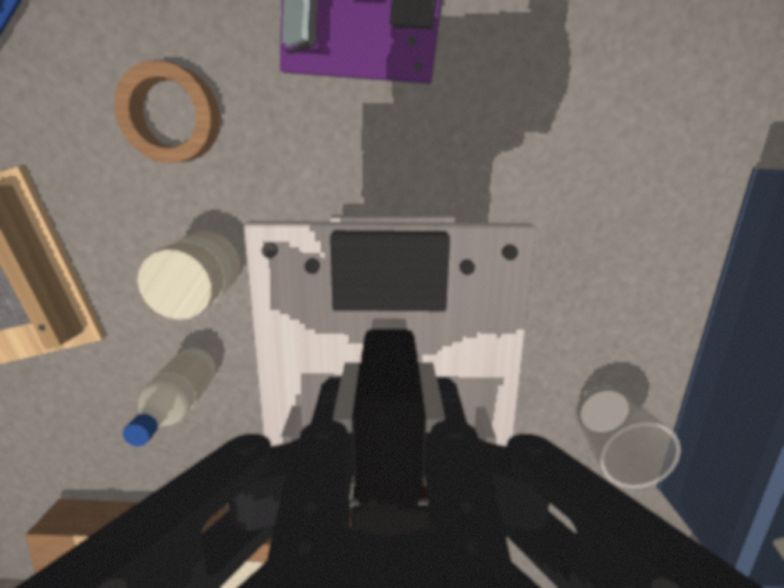

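>>> {"op": "servo_tool", "data": {"deltas": [{"jaw": 1,"linear": [0.1,-0.25,0],"turn": 0},{"jaw": 1,"linear": [0.1,-0.3,0],"turn": 0},{"jaw": 1,"linear": [0,-0.3,0],"turn": 0},{"jaw": 1,"linear": [0,-0.3,0],"turn": 0},{"jaw": 1,"linear": [0,-0.2,0],"turn": 0},{"jaw": 1,"linear": [0,0,0],"turn": 0},{"jaw": 1,"linear": [0,0,0],"turn": 0},{"jaw": 1,"linear": [0,0,0],"turn": 0}]}}

```text
clock: 9.75
tcp_pos: [0.5336, 0.0093, 0.2819]
eef_rot: [-0.029, 1.0, 0.0, -0.0]
ft_force: [0.6, 0.3, -6.4]
width: 0.0169
```

```bash
cat > mm.py <<'E'
from fitm import *
import pickle,sys
np.set_printoptions(precision=4,suppress=True)
C=np.array([[59,52,0],[59,-52,0],[-59,52,0],[-59,-52,0]])/1e3
s=get_state();p=wristcam(grab_frame("wrist"),s);print(s["tcp_pos"],s["clock"])
g=cv2.cvtColor(p["frame"],cv2.COLOR_RGB2GRAY);v=[.556,.1758,.0615,.062]
for k in range(3):
    c0=proj(p,world(v,C));u=cv2.cornerSubPix(g,c0.astype(np.float32).reshape(-1,1,2),(4,4),(-1,-1),(3,50,.01))[:,0]
    v,r,_=fit([(p,C,u)],v);print(v,r)
print(np.c_[c0,u])
n=sys.argv[1];pickle.dump((p,u),open(n+".pkl","wb"))
for t,z in(("mount",0),("post_socket",.042),("foot_front",.01)):
    for x in place_of(p,t)[:1]: print(t,x["p"],x["location"],atz(p,x["location"],z))
im=p["frame"][:,:,::-1].copy()
for q in u: cv2.circle(im,(int(round(q[0])),int(round(q[1]))),2,(0,0,255),-1)
cv2.imwrite("pics/"+n+".png",cv2.resize(im,None,fx=1.4,fy=1.4))
E
python3 mm.py m1
```

```text
[0.5336 0.0093 0.2819] 9.75
[0.5556 0.176  0.0604 0.0616] 0.503714987415993
[0.5556 0.176  0.0604 0.0616] 0.5033586998633268
[0.5556 0.176  0.0604 0.0616] 0.5033566592449006
[[462.2913 254.9282 463.1872 254.8179]
 [373.9414 255.0756 372.7413 254.2391]
 [482.2549 154.4586 482.3983 154.5833]
 [384.2545 154.6571 384.2032 155.3218]]
mount 0.84 [403.3, 194.1] [0.5576 0.1744 0.    ]
```

View pics/m1.png

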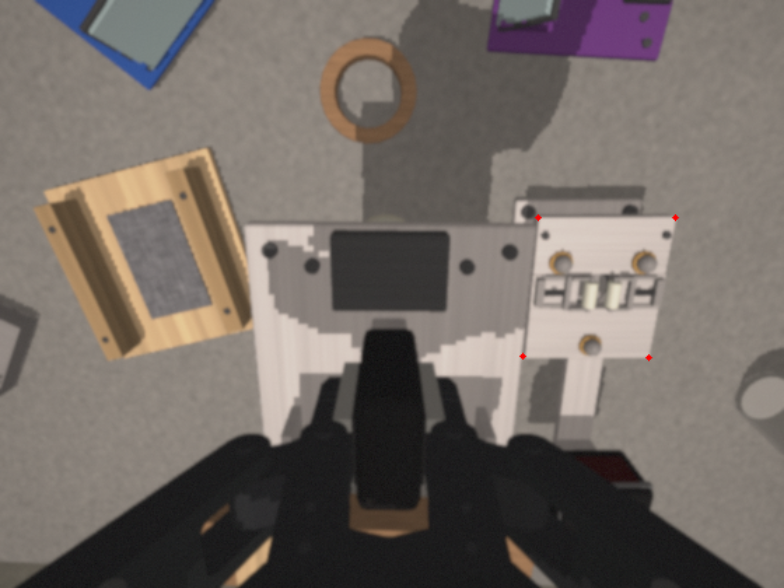

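Red dots lie on the ball-plate corners, (538,217) and (675,217) at the rear, (522,356) and (649,357) in front. Both views agree on the mount: (0.5556, 0.176), yaw 0.060, ball plate height about 0.062 (to be felt). Moving over the axis.

>>> {"op": "servo_tool", "data": {"deltas": [{"jaw": 1,"linear": [0.04,0.15,0],"turn": 0.009},{"jaw": 1,"linear": [0.05,0.3,0],"turn": 0},{"jaw": 1,"linear": [0.05,0.35,0],"turn": 0},{"jaw": 1,"linear": [0.05,0.35,0],"turn": 0},{"jaw": 1,"linear": [0,0.2,0],"turn": 0},{"jaw": 1,"linear": [0,0.04,0],"turn": 0},{"jaw": 1,"linear": [0,0,0],"turn": 0},{"jaw": 1,"linear": [0,0,0],"turn": 0}]}}

```text
clock: 10.75
tcp_pos: [0.5565, 0.1751, 0.2819]
eef_rot: [-0.031, 1.0, -0.0, -0.0]
ft_force: [0.6, -0.3, -5.6]
width: 0.0171
```

>>> {"op": "servo_tool", "data": {"deltas": [{"jaw": 1,"linear": [0,0,-0.1],"turn": 0},{"jaw": 1,"linear": [0,0,-0.2],"turn": 0},{"jaw": 1,"linear": [0,0,-0.2],"turn": 0},{"jaw": 1,"linear": [0,0,-0.15],"turn": 0},{"jaw": 1,"linear": [0,0,0],"turn": 0},{"jaw": 1,"linear": [0,0,0],"turn": 0},{"jaw": 1,"linear": [0,0,0],"turn": 0},{"jaw": 1,"linear": [0,0,0],"turn": 0}]}}

```text
clock: 11.55
tcp_pos: [0.5568, 0.1757, 0.2049]
eef_rot: [-0.031, 1.0, 0.0, 0.001]
ft_force: [0.3, 0.9, -6.2]
width: 0.0172
```

```bash
python3 - <<'E'
from hand import *
np.set_printoptions(precision=4,suppress=True)
print(get_state()["ft_force"],get_state()["wrist_torque"]);hand();a=grab_frame("scene");save(a,"s3.png",(260,170,400,310),4)
E
```

```text
[ 0.2804  0.9197 -6.165 ] [ 0.0044  0.0221 -0.0087]
tcp [0.5568 0.1757 0.2049] yaw 0.0628459780512789 u [174.883  160.5459 381.9531 162.1809]
free z: grip [0.5568 0.1754 0.0548 0.2019] local mm [-0.0313 -0.2431] dz -0.003003177087661957 dyaw -0.008023628948393778
fixed z: grip [0.5562 0.1754 0.0548] local mm [-0.6692 -0.2548] dyaw -0.008055531769420803 [-2.6512  0.2555  2.6533  0.3038]
```

View pics/s3.png

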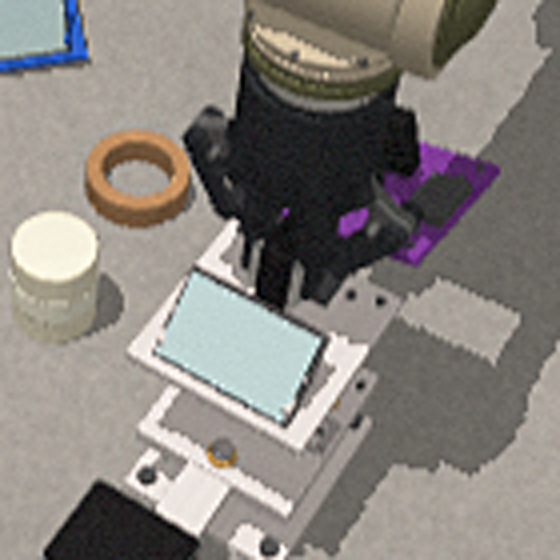

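Scene picture: the head is squarely over the ball plate, the glass faces the scanner and the front ball is visible at (222,452). Descending to just above the highest possible contact, then feeling.

>>> {"op": "servo_tool", "data": {"deltas": [{"jaw": 1,"linear": [-0.003,0.004,-0.08],"turn": 0},{"jaw": 1,"linear": [0,0,-0.08],"turn": 0},{"jaw": 1,"linear": [0,0,-0.06],"turn": 0},{"jaw": 1,"linear": [0,0,-0.02],"turn": 0},{"jaw": 1,"linear": [0,0,0],"turn": 0},{"jaw": 1,"linear": [0,0,0],"turn": 0}]}}

```text
clock: 12.25
tcp_pos: [0.5563, 0.1763, 0.1753]
eef_rot: [-0.032, 1.0, -0.0, 0.0]
ft_force: [-0.6, -0.6, -5.8]
width: 0.0172
```

>>> {"op": "servo_tool", "data": {"deltas": [{"jaw": 1,"linear": [0,0,-0.02],"turn": 0},{"jaw": 1,"linear": [0,0,-0.02],"turn": 0},{"jaw": 1,"linear": [0,0,-0.02],"turn": 0},{"jaw": 1,"linear": [0,0,-0.02],"turn": 0},{"jaw": 1,"linear": [0,0,0],"turn": 0}]}}

```text
clock: 12.75
tcp_pos: [0.5559, 0.1762, 0.1651]
eef_rot: [-0.032, 1.0, -0.0, -0.0]
ft_force: [-0.7, 0.7, -5.7]
width: 0.0171
```

>>> {"op": "servo_tool", "data": {"deltas": [{"jaw": 1,"linear": [0,0,-0.015],"turn": 0},{"jaw": 1,"linear": [0,0,-0.015],"turn": 0},{"jaw": 1,"linear": [0,0,-0.015],"turn": 0},{"jaw": 1,"linear": [0,0,0],"turn": 0}]}}

```text
clock: 13.15
tcp_pos: [0.556, 0.1762, 0.1598]
eef_rot: [-0.032, 1.0, -0.0, -0.0]
ft_force: [-0.6, -0.3, -6.4]
width: 0.017
```

>>> {"op": "servo_tool", "data": {"deltas": [{"jaw": 1,"linear": [0,0,-0.015],"turn": 0},{"jaw": 1,"linear": [0,0,-0.015],"turn": 0},{"jaw": 1,"linear": [0,0,0],"turn": 0}]}}

```text
clock: 13.45
tcp_pos: [0.556, 0.1762, 0.1562]
eef_rot: [-0.031, 1.0, -0.0, -0.0]
ft_force: [0.1, 0.7, -6.0]
width: 0.017
```

Still free at 0.156. Continuing in small steps.

>>> {"op": "servo_tool", "data": {"deltas": [{"jaw": 1,"linear": [0,0,-0.015],"turn": 0},{"jaw": 1,"linear": [0,0,-0.015],"turn": 0},{"jaw": 1,"linear": [0,0,0],"turn": 0}]}}

```text
clock: 13.75
tcp_pos: [0.556, 0.1762, 0.1526]
eef_rot: [-0.032, 1.0, -0.0, -0.0]
ft_force: [0.3, -0.8, -5.5]
width: 0.017
```

>>> {"op": "servo_tool", "data": {"deltas": [{"jaw": 1,"linear": [0,0,-0.01],"turn": 0},{"jaw": 1,"linear": [0,0,-0.01],"turn": 0},{"jaw": 1,"linear": [0,0,0],"turn": 0}]}}

```text
clock: 14.05
tcp_pos: [0.5564, 0.1761, 0.1511]
eef_rot: [-0.032, 1.0, -0.0, 0.001]
ft_force: [-0.6, -1.6, -0.2]
width: 0.0171
```

>>> {"op": "servo_tool", "data": {"deltas": [{"jaw": 1,"linear": [0,0,-0.01],"turn": 0},{"jaw": 1,"linear": [0,0,-0.01],"turn": 0},{"jaw": 1,"linear": [0,0,0],"turn": 0}]}}

```text
clock: 14.35
tcp_pos: [0.5569, 0.1764, 0.1493]
eef_rot: [-0.032, 1.0, 0.0, 0.001]
ft_force: [0.1, -0.3, 4.5]
width: 0.0171
```

Contact at TCP about 0.1515, so home should be near 0.1365 and the corners should pass near 0.143. Pressing on slowly.

>>> {"op": "servo_tool", "data": {"deltas": [{"jaw": 1,"linear": [0,0,-0.01],"turn": 0},{"jaw": 1,"linear": [0,0,-0.01],"turn": 0},{"jaw": 1,"linear": [0,0,0],"turn": 0}]}}

```text
clock: 14.65
tcp_pos: [0.5572, 0.1764, 0.1473]
eef_rot: [-0.032, 1.0, 0.0, 0.002]
ft_force: [0.3, -0.0, 7.7]
width: 0.0172
```

>>> {"op": "servo_tool", "data": {"deltas": [{"jaw": 1,"linear": [0,0,-0.01],"turn": 0},{"jaw": 1,"linear": [0,0,0],"turn": 0}]}}

```text
clock: 14.85
tcp_pos: [0.5573, 0.1764, 0.1462]
eef_rot: [-0.032, 1.0, 0.0, 0.002]
ft_force: [-0.4, -0.8, 7.8]
width: 0.017
```

>>> {"op": "servo_tool", "data": {"deltas": [{"jaw": 1,"linear": [0,0,-0.01],"turn": 0},{"jaw": 1,"linear": [0,0,0],"turn": 0}]}}

```text
clock: 15.05
tcp_pos: [0.5568, 0.1763, 0.144]
eef_rot: [-0.031, 1.0, 0.0, 0.001]
ft_force: [1.9, -0.1, -0.6]
width: 0.0167
```

>>> {"op": "servo_tool", "data": {"deltas": [{"jaw": 1,"linear": [0,0,-0.006],"turn": 0},{"jaw": 1,"linear": [0,0,0],"turn": 0}]}}

```text
clock: 15.25
tcp_pos: [0.5557, 0.1762, 0.1417]
eef_rot: [-0.031, 1.0, -0.0, -0.001]
ft_force: [2.4, -0.9, -7.6]
width: 0.0171
```

>>> {"op": "servo_tool", "data": {"deltas": [{"jaw": 1,"linear": [0,0,-0.008],"turn": 0},{"jaw": 1,"linear": [0,0,0],"turn": 0}]}}

```text
clock: 15.45
tcp_pos: [0.5554, 0.1762, 0.1402]
eef_rot: [-0.032, 1.0, -0.0, -0.001]
ft_force: [1.0, -0.5, -12.1]
width: 0.0173
```

>>> {"op": "servo_tool", "data": {"deltas": [{"jaw": 1,"linear": [0,0,-0.008],"turn": 0},{"jaw": 1,"linear": [0,0,0],"turn": 0}]}}

```text
clock: 15.65
tcp_pos: [0.5554, 0.1762, 0.1395]
eef_rot: [-0.032, 1.0, -0.0, -0.001]
ft_force: [1.0, -0.8, -15.9]
width: 0.0171
```

>>> {"op": "servo_tool", "data": {"deltas": [{"jaw": 1,"linear": [0,0,-0.008],"turn": 0},{"jaw": 1,"linear": [0,0,0],"turn": 0}]}}

```text
clock: 15.85
tcp_pos: [0.5555, 0.1762, 0.1389]
eef_rot: [-0.032, 1.0, -0.0, -0.001]
ft_force: [-0.1, -0.1, -17.1]
width: 0.0169
```

>>> {"op": "servo_tool", "data": {"deltas": [{"jaw": 1,"linear": [0,0,-0.006],"turn": 0},{"jaw": 1,"linear": [0,0,0],"turn": 0}]}}

```text
clock: 16.05
tcp_pos: [0.5557, 0.1762, 0.1385]
eef_rot: [-0.032, 1.0, -0.0, -0.001]
ft_force: [-1.7, -0.6, -16.7]
width: 0.0175
```

>>> {"op": "servo_tool", "data": {"deltas": [{"jaw": 1,"linear": [0,0,-0.006],"turn": 0},{"jaw": 1,"linear": [0,0,0],"turn": 0}]}}

```text
clock: 16.25
tcp_pos: [0.5559, 0.1762, 0.1381]
eef_rot: [-0.032, 1.0, -0.0, -0.0]
ft_force: [-1.4, 0.3, -15.8]
width: 0.0171
```

>>> {"op": "servo_tool", "data": {"deltas": [{"jaw": 1,"linear": [0,0,-0.005],"turn": 0},{"jaw": 1,"linear": [0,0,0],"turn": 0}]}}

```text
clock: 16.45
tcp_pos: [0.5561, 0.1763, 0.1376]
eef_rot: [-0.031, 1.0, 0.0, 0.0]
ft_force: [-0.5, 0.5, -15.5]
width: 0.017
```

>>> {"op": "servo_tool", "data": {"deltas": [{"jaw": 1,"linear": [0,0,-0.005],"turn": 0},{"jaw": 1,"linear": [0,0,0],"turn": 0}]}}

```text
clock: 16.65
tcp_pos: [0.5562, 0.1763, 0.1372]
eef_rot: [-0.032, 1.0, 0.0, 0.0]
ft_force: [-0.4, 0.6, -14.4]
width: 0.0171
```

>>> {"op": "servo_tool", "data": {"deltas": [{"jaw": 1,"linear": [0,0,-0.005],"turn": 0},{"jaw": 1,"linear": [0,0,0],"turn": 0}]}}

```text
clock: 16.85
tcp_pos: [0.5563, 0.1763, 0.1366]
eef_rot: [-0.031, 1.0, 0.0, 0.0]
ft_force: [0.4, 0.4, -12.8]
width: 0.017
```

>>> {"op": "servo_tool", "data": {"deltas": [{"jaw": 1,"linear": [0,0,-0.005],"turn": 0},{"jaw": 1,"linear": [0,0,0],"turn": 0}]}}

```text
clock: 17.05
tcp_pos: [0.5564, 0.1762, 0.1362]
eef_rot: [-0.032, 1.0, -0.0, 0.001]
ft_force: [0.8, -2.2, -11.3]
width: 0.0167
```

>>> {"op": "servo_tool", "data": {"deltas": [{"jaw": 1,"linear": [0,0,-0.005],"turn": 0},{"jaw": 1,"linear": [0,0,0],"turn": 0}]}}

```text
clock: 17.25
tcp_pos: [0.5565, 0.1762, 0.1359]
eef_rot: [-0.032, 1.0, -0.0, 0.001]
ft_force: [-0.6, -1.6, -6.3]
width: 0.0172
```

>>> {"op": "servo_tool", "data": {"deltas": [{"jaw": 1,"linear": [0,0,-0.005],"turn": 0},{"jaw": 1,"linear": [0,0,0],"turn": 0}]}}

```text
clock: 17.45
tcp_pos: [0.5565, 0.1762, 0.1358]
eef_rot: [-0.032, 0.999, -0.0, 0.001]
ft_force: [-2.3, -2.3, 1.5]
width: 0.0171
```

```bash
python3 - <<'E'
from hand import *
np.set_printoptions(precision=4,suppress=True)
s=get_state();print(s["ft_force"],s["wrist_torque"],s["tcp_pos"],s["eef_rot"]);hand()
E
```

```text
[-2.2712 -2.3341  1.5251] [-0.3799  0.5431  0.2469] [0.5565 0.1762 0.1358] [-0.0316  0.9995 -0.0001  0.0009]
tcp [0.5565 0.1762 0.1358] yaw 0.06329282374210843 u [174.5501 160.5884 379.2164 158.6498]
free z: grip [0.556  0.1758 0.0727 0.1304] local mm [-0.5743 -0.3233] dz -0.00535011312519823 dyaw 0.009453236457010905
fixed z: grip [0.555  0.1758 0.0728] local mm [-1.5186 -0.312 ] dyaw 0.009495787809114697 [-4.0251  0.4656  4.012   0.3816]
```

The force climbs steeply and z has stopped at 0.1358, so the head is seated. Relaxing the grip to let it settle.

>>> {"op": "servo_tool", "data": {"deltas": [{"jaw": 1,"linear": [0,0,0],"turn": 0},{"jaw": 1,"linear": [0,0,0],"turn": 0},{"jaw": 1,"linear": [0,0,0],"turn": 0},{"jaw": 1,"linear": [0,0,0],"turn": 0}], "force": 20}}

```text
clock: 17.9
tcp_pos: [0.5566, 0.1762, 0.1358]
eef_rot: [-0.032, 1.0, -0.0, 0.001]
ft_force: [-3.9, -2.1, 5.7]
width: 0.0172
```

```bash
python3 - <<'E'
from hand import *
np.set_printoptions(precision=4,suppress=True)
s=get_state();print(s["ft_force"],s["wrist_torque"],s["tcp_pos"],s["eef_rot"]);p=hand();b=grab_frame("side")
save(p,"w7.png");save(b,"d2.png",(140,170,300,300),3.5)
E
```

```text
[-3.8888 -2.1493  5.7449] [-0.4613  0.6394  0.2607] [0.5566 0.1762 0.1358] [-0.0316  0.9995 -0.0001  0.001 ]
tcp [0.5566 0.1762 0.1358] yaw 0.06313645727141948 u [174.5236 160.6435 378.4829 159.8372]
free z: grip [0.5565 0.1754 0.0671 0.1299] local mm [-0.135  -0.7751] dz -0.005867632509302778 dyaw 0.003914179554910552
fixed z: grip [0.5555 0.1754 0.0671] local mm [-1.1672 -0.7518] dyaw 0.003966453293733407 [-4.3164  0.477   4.3076  0.4324]
```

>>> {"op": "servo_tool", "data": {"deltas": [{"jaw": 0.78,"linear": [0,0,0],"turn": 0},{"jaw": 0.74,"linear": [0,0,0],"turn": 0},{"jaw": 0.7,"linear": [0,0,0],"turn": 0},{"jaw": 0.6,"linear": [0,0,0],"turn": 0},{"jaw": 0.5,"linear": [0,0,0],"turn": 0},{"jaw": 0.5,"linear": [0,0,0],"turn": 0}]}}

```text
clock: 18.6
tcp_pos: [0.5561, 0.1763, 0.1346]
eef_rot: [-0.031, 1.0, 0.0, 0.0]
ft_force: [0.0, -0.5, 0.4]
width: 0.0426
```

>>> {"op": "servo_tool", "data": {"deltas": [{"jaw": 0.5,"linear": [0,0,0.1],"turn": 0},{"jaw": 0.5,"linear": [0,0,0.2],"turn": 0},{"jaw": 0.5,"linear": [0,0,0.3],"turn": 0},{"jaw": 0.5,"linear": [0,0,0.3],"turn": 0},{"jaw": 0.5,"linear": [-0.1,0,0.1],"turn": 0},{"jaw": 0.5,"linear": [0,0,0],"turn": 0},{"jaw": 0.5,"linear": [0,0,0],"turn": 0}]}}

```text
clock: 19.3
tcp_pos: [0.544, 0.1762, 0.2545]
eef_rot: [-0.032, 1.0, -0.0, -0.0]
ft_force: [-0.6, 0.0, 0.4]
width: 0.0426
```

```bash
python3 - <<'E'
from fitm import *
np.set_printoptions(precision=4,suppress=True)
s=get_state();p=wristcam(grab_frame("wrist"),s);print(s["tcp_pos"],s["ft_force"],s["width"],s["clock"])
b=grab_frame("side");a=grab_frame("scene")
C=np.array([[-50,-56,8],[-50,56,8],[72,56,8],[72,-56,8]])/1e3
g=cv2.cvtColor(p["frame"],cv2.COLOR_RGB2GRAY)
v=np.array([.5556,.1759,.0605,.0793])
for it in range(2):
  u0=proj(p,world(v,C));u=cv2.cornerSubPix(g,u0.astype(np.float32).reshape(-1,1,2),(4,4),(-1,-1),(3,50,.01))[:,0]
  w,r,_=fit([(p,C,u)],v);print(w,r,np.round(u-u0,1).ravel())
im=np.hstack([cv2.resize(p["frame"][:,:,::-1],(400,300)),cv2.resize(b["frame"][170:290,140:300,::-1],(400,300),interpolation=2)])
im2=np.hstack([cv2.resize(a["frame"][190:325,240:420,::-1],(400,300),interpolation=2),np.zeros((300,400,3),np.uint8)])
cv2.imwrite("pics/f1.png",np.vstack([im,im2]))
for t,z in(("mirror_grip",.1343),("glass",.1103)):
    print(t,[(x["p"],atz(p,x["location"],z)) for x in place_of(p,t)[:2]])
E
```

```text
[0.544  0.1762 0.2545] [-0.639   0.0468  0.3512] 0.042609776873767845 19.3
[0.5559 0.176  0.0608 0.0787] 0.13543890415378712 [ 0.5  0.6 -0.   0.  -0.  -0.   0.   0. ]
[0.5559 0.176  0.0608 0.0787] 0.13543890415378712 [ 0.5  0.6 -0.   0.  -0.  -0.   0.   0. ]
mirror_grip [(0.68, array([0.5564, 0.1729, 0.1343])), (0.31, array([0.5186, 0.051 , 0.1343]))]
glass [(0.91, array([0.6077, 0.1767, 0.1103]))]
```

View pics/f1.png

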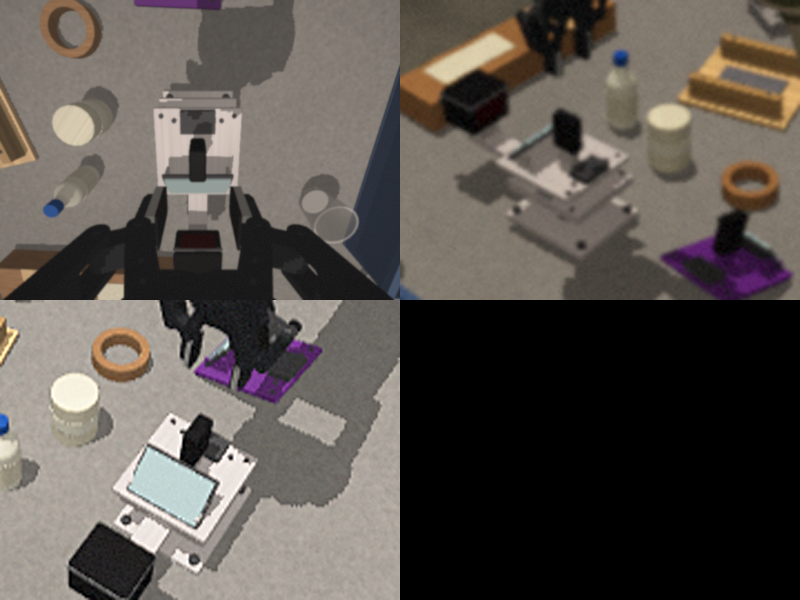

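Final views: the head sits flat on the ball plate with the glass towards the scanner, the gripper is clear, and the tape, gauze, bottle and cup stand where they were. A quick tilt check, then hand in.

```bash
python3 - <<'E'
from fitm import *
from scipy.spatial.transform import Rotation as Ro
np.set_printoptions(precision=4,suppress=True)
s=get_state();p=wristcam(grab_frame("wrist"),s)
C=np.array([[-50,-56,8],[-50,56,8],[72,56,8],[72,-56,8]])/1e3
g=cv2.cvtColor(p["frame"],cv2.COLOR_RGB2GRAY)
u0=proj(p,world([.5559,.176,.0608,.0787],C));u=cv2.cornerSubPix(g,u0.astype(np.float32).reshape(-1,1,2),(4,4),(-1,-1),(3,50,.01))[:,0]
r=least_squares(lambda w:(proj(p,C@Ro.from_euler("ZYX",w[2:5]).as_matrix().T+[w[0],w[1],w[5]])-u).ravel(),[.5559,.176,.0608,0,0,.0787])
print("x y yaw pitch roll z",r.x)
if np.hypot(r.x[3],r.x[4])<.03: job_done();print("handed in",get_state()["clock"])
E
```

```text
x y yaw pitch roll z [ 0.5568  0.1763  0.054  -0.0057 -0.1146  0.078 ]
```

The tilt fit is unreliable: three corners didn't refine, as the fingers hide the front ones. So I haven't handed in yet. I'll back off for an unobstructed view and fit edges instead.

>>> {"op": "servo_tool", "data": {"deltas": [{"jaw": 0,"linear": [-0.25,0,0.1],"turn": 0},{"jaw": 0,"linear": [-0.3,0,0],"turn": 0},{"jaw": 0,"linear": [-0.1,0,0],"turn": 0},{"jaw": 0,"linear": [0,0,0],"turn": 0},{"jaw": 0,"linear": [0,0,0],"turn": 0}]}}

```text
clock: 20.1
tcp_pos: [0.4667, 0.1762, 0.2667]
eef_rot: [-0.031, 1.0, -0.0, 0.0]
ft_force: [-0.3, -0.3, 1.0]
width: 0.0852
```

```bash
cat > tilt.py <<'E'
from fitm import *
from scipy.spatial.transform import Rotation as Ro
from scipy.ndimage import map_coordinates
np.set_printoptions(precision=4,suppress=True)
C=np.array([[-50,-56,8],[-50,56,8],[72,56,8],[72,-56,8]])/1e3
def P(p,w): return lambda X:proj(p,X@Ro.from_euler("ZYX",w[2:5]).as_matrix().T+[w[0],w[1],w[5]])
s=get_state();p=wristcam(grab_frame("wrist"),s);print(s["tcp_pos"],s["clock"])
g=cv2.GaussianBlur(cv2.cvtColor(p["frame"],cv2.COLOR_RGB2GRAY),(0,0),.7).astype(float)
w=np.array([.5559,.176,.0608,0,0,.0787])
for it in range(4):
    pts=[];uv=[];N=[]
    for i in range(4):
        f=np.linspace(.08,.92,40)[:,None];X=C[i]*(1-f)+C[(i+1)%4]*f
        q=P(p,w)(X);d=q[-1]-q[0];n=np.array([d[1],-d[0]])/np.linalg.norm(d)
        if n@(q.mean(0)-P(p,w)(C).mean(0))<0:n=-n
        k=np.arange(-5,5.01,.25)
        S=map_coordinates(g,[q[:,1:]+n[1]*k,q[:,:1]+n[0]*k],order=1)
        G=-np.gradient(S,axis=1);j=G.argmax(1);ok=(G.max(1)>3)&(j>0)&(j<len(k)-1)
        e=k[j];e=e[ok];X=X[ok];med=np.median(e) if len(e) else 0;z=abs(e-med)<1.2
        print(it,i,ok.sum(),z.sum(),round(med,2),end=" | ")
        if z.sum()>8: pts.append(X[z]);uv.append(q[ok][z]+n*e[z][:,None]);N.append(np.tile(n,(z.sum(),1)))
    print()
    X=np.vstack(pts);U=np.vstack(uv);n=np.vstack(N)
    h=np.array([.0787]) 
    F=lambda v:(((P(p,v)(X)-U)*n).sum(1))
    r=least_squares(F,w,loss="soft_l1",f_scale=.3)
    F5=lambda v:F([*v,.0787]);r5=least_squares(F5,r.x[:5],loss="soft_l1",f_scale=.3)
    F4=lambda v:F([*v[:3],0,0,v[3]]);r4=least_squares(F4,[*w[:3],w[5]],loss="soft_l1",f_scale=.3)
    w=np.array([*r4.x[:3],0,0,r4.x[3]])
for nm,q in(("free",r),("z fixed",r5),("level",r4)): print(nm,q.x,"rms",np.sqrt((q.fun**2).mean()))
J=r.jac;print("sd@.3px",.3*np.sqrt(np.diag(np.linalg.inv(J.T@J)))*6)
E
python3 tilt.py
```

```text
[0.4667 0.1762 0.2667] 20.1
0 0 22 22 0.0 | 0 1 40 40 -0.5 | 0 2 17 13 0.25 | 0 3 40 40 0.25 | 
1 0 22 22 0.0 | 1 1 40 40 -0.12 | 1 2 17 14 0.25 | 1 3 40 40 -0.25 | 
2 0 22 22 0.12 | 2 1 40 40 0.0 | 2 2 17 14 0.25 | 2 3 40 40 0.0 | 
3 0 22 22 0.25 | 3 1 40 40 0.0 | 3 2 17 13 0.25 | 3 3 40 40 -0.25 | 
free [ 0.5567  0.1756  0.0624 -0.0126 -0.0007  0.0774] rms 0.23001253165056984
z fixed [ 0.5559  0.1756  0.0623 -0.0048  0.0017] rms 0.2936137950207215
level [0.5562 0.1756 0.0611 0.0781] rms 0.28700007841659664
sd@.3px [0.001  0.0003 0.0092 0.016  0.0328 0.0016]
```

```bash
python3 -c "
from workcell import *
s=get_state();print(s['ft_force'],s['clock']);job_done();print('handed in')"
```

```text
[ 0.07873109  0.33504814 -0.76623975] 20.15
the job is handed in; nothing more can be done
handed in
```

The mirror head is back on the scanner post with its glass towards the scanner. I let go of it and handed the job in at about 20 s of the 64 s allowed.

**How it went:** I took the grey head off the timber stand by its fin and lined it up over the mount. The spear met the rollers with the tool at about z = 0.1515. The peak push was about 8 N upward at the wrist. After the corners passed at about 0.1445, I kept hold against the spring pull (wrist force down to −17 N) and eased it down in 0.6 mm steps. It stopped at 0.1358, about 15.7 mm below first contact against 15 mm expected. I then dropped the grip to 20 N, opened the jaws and backed away.

**Last checks:**
- **Position:** an edge fit in the wrist camera puts the grip at (0.556, 0.176) and yaw at 0.061 rad, against a measured mount of (0.5556, 0.176) and 0.060 rad.
- **Height:** the fit gives the plate's underside at 0.0774–0.0787 m, where 0.0786 m would be home for the ball plate height seen in the pictures.
- **Level:** roll came out near 0 and pitch between −0.005 and −0.013 rad. The fit's own uncertainty is about 0.016 rad for pitch and 0.033 rad for roll, so the 0.025 rad limit isn't proven by camera alone.
- **Gripper and bystanders:** the gripper is clear with no force on it. The tape roll, gauze, bottle and cup looked undisturbed in the last picture; I didn't measure them, nor re-check the dish and pack.

**What failed or disagreed:**
- An earlier tilt fit gave a roll of −0.115 rad. I threw it out because three of its four corners didn't refine (the fingers hid the front ones), and I repeated it from an unobstructed view.
- The network's grip position differed from the fit by about 3 mm in y.
- How far the rollers closed could not be measured; I judged it only from how the force and height behaved.

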